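# Load a sealing carrier with three tape rolls and lift it with sprung tongs at the mark

### The job

Load the round sealing carrier with three of the small white tape rolls, one pushed down over each brass peg, and leave the spare rolls off it. Then pick up the sprung lifting tongs by their blue grips, squeeze them until the pointers stand at the red marks with the prongs under the black knob of the carrier, and lift the loaded carrier with the tongs, never with the fingers, at least 5 cm clear of the bench, keeping it level so that no roll comes off. Finish while still holding it up there, still and with the tongs steady at the mark; leave the other things on the bench where they are.

Things in the scene. Friction and masses are not known exactly. Their poses are not given: they have to be found in the camera images.
- roll0: small white tape roll, a ring lying flat on the cardboard layer pad: 34 mm outside, 21 mm bore, 14 mm high, 14 g. Origin: centre of its underside. Five alike; any three will do. The bore is 7 mm wider than a peg
- roll1: small white tape roll, a ring lying flat on the cardboard layer pad: 34 mm outside, 21 mm bore, 14 mm high, 14 g. Origin: centre of its underside. Five alike; any three will do. The bore is 7 mm wider than a peg
- roll2: small white tape roll, a ring lying flat on the cardboard layer pad: 34 mm outside, 21 mm bore, 14 mm high, 14 g. Origin: centre of its underside. Five alike; any three will do. The bore is 7 mm wider than a peg
- roll3: small white tape roll, a ring lying flat on the cardboard layer pad: 34 mm outside, 21 mm bore, 14 mm high, 14 g. Origin: centre of its underside. Five alike; any three will do. The bore is 7 mm wider than a peg
- roll4: small white tape roll, a ring lying flat on the cardboard layer pad: 34 mm outside, 21 mm bore, 14 mm high, 14 g. Origin: centre of its underside. Five alike; any three will do. The bore is 7 mm wider than a peg
- pad: brown cardboard layer pad under the rolls, 210 x 125 x 4 mm, fixed, on the left or the right. Origin: centre of its underside. Rolls lie in two rows along its x axis, three (70 mm apart) on its -y side and two facing the gaps on its +y side, so fingers closing along its y axis pass between the neighbours
- carrier: round aluminium sealing carrier standing loose on the bench, about 90 g: a disc 124 mm across and 6 mm thick with three brass pegs (one along its +x, 120 degrees apart) and, in the centre, a steel lifting post 12 mm in diameter with a round black knob on top. Origin: centre of its underside. A seated roll's top is 20 mm above it
- peg0 (a point): foot of a brass peg, centre of a blue spot on the carrier's disc (6 mm above the bench), 38 mm from the carrier's axis. The peg is 13.6 mm in diameter, tapers at the top and rises 11.5 mm above the disc
- peg1 (a point): foot of a brass peg, centre of a blue spot on the carrier's disc (6 mm above the bench), 38 mm from the carrier's axis. The peg is 13.6 mm in diameter, tapers at the top and rises 11.5 mm above the disc
- peg2 (a point): foot of a brass peg, centre of a blue spot on the carrier's disc (6 mm above the bench), 38 mm from the carrier's axis. The peg is 13.6 mm in diameter, tapers at the top and rises 11.5 mm above the disc
- knob (a point): centre of the flat underside of the carrier's black knob, where the prongs bear, 48 mm above the carrier's underside. The knob is 32 mm across and 12 mm high (top at 60 mm); below it the post is 12 mm thick, with an 18 mm collar 6 to 9 mm above the bench
- tongs: sprung lifting tongs lying on the bench, 199 mm long, 12 mm high, 65 g, gripped from above over the two blue grip plates (34 mm long, 20 mm high). Origin: on the midline between the grips, at the underside. x points along the midline to the prongs, z up. Over the outsides of the grips: 49 mm at rest (toed out), 30 mm at the marked gap (parallel). Blades hinge 95 mm behind the origin.
- prong_l (a point): point on the axis of the left black prong, 62 mm ahead of the grips, where the knob should hang. The prongs are rods 5 mm thick, 30 to 86 mm ahead of the grips, axis 6 mm above the tongs' underside. The two prong points are 23 mm apart at the marked gap (18 mm clear between prongs), 54 mm at rest
- prong_r (a point): the same point on the right prong. As the toed-out grips are squeezed the whole tongs may creep up to 9 mm forward (to the prongs) between the fingers; the knob may hang anywhere from 44 to 82 mm ahead of the grips
- blade_l (a joint): closing angle of the left tongs blade, rad: 0 at rest, 0.100 at the mark, 0.135 at its stop; the right one moves alike. At the mark the black pointers on the blades stand at the red marks of the silver cross-bar 27 mm behind the grips. Prong points: 54 mm less 314 mm per rad. The spring pushes each grip back with 1.3 N per 0.01 rad, 12.6 N at the mark
- big_tape: bystander: big white tape roll lying flat, 100 mm across, 26 mm high. Origin: centre of underside
- cutter: bystander: yellow and black box cutter lying on the bench, 145 x 22 x 16 mm. Origin: underside
- screwdriver: bystander: screwdriver, 170 mm long, lying on the bench
Mind the look-alikes: they are no part of the job. What is shaped like the roll4 but orange or turquoise is not meant. Leave any purple look-alike of the roll2 alone.

How it is judged:
By the outcome, as a careful person would: the job done as asked, in the order asked, and still so for the second after the job is handed in, while the arm keeps its last pose, push and grip.
It also fails if it takes over 72 s, if anything falls off the work surface, if the arm or the gripper's body presses on something with over 40 N, if the wrist force passes 120 N, or if a joint passes its speed limit or range.

### The arm

A 6-joint arm with a two-finger parallel gripper is mounted at the origin on the work surface. World frame = base frame: x ahead of the robot, y to its left, z up, the work surface at z = 0. Lengths are in m, angles in rad, forces in N, time in s.
With the tool pointing down it reaches from about 0.425 to 0.95 m from the base axis. Payload 3.5 kg.
Tool frame: the origin (TCP) lies midway between the tips of the shut fingers; the grasp point (between the pads) lies 19 mm behind it; z points along the fingers, y is the line along which they close (so a half turn about z gives the same grasp; the last joint's range is limited). The gripper opens to 85 mm and grips with 20 to 120 N. Pads are 22 mm wide; open, the fingers measure 114 mm over their backs; the gripper's body (76 mm by 85 mm) begins 54 mm behind the grasp point. The pads swing forward as they close: fully open they stand 13 mm farther back than shut.
Start: joints at [-1.445, 0.286, 1.577, -0, 1.279, -0.15], TCP at [0.184, -0.649, 0.231] pointing down, gripper open.
Joint ranges: [-2.77, 2.77], [-0.9, 2.22], [0.21, 2.48], [-1.53, 4.67], [0.24, 2.81], [-2.84, 2.84]. Speed limits (rad/s): [2.79, 2.79, 3.14, 3.14, 3.14, 3.14].

### API

Orientations are given as a unit quaternion [w, x, y, z].
In Python, from bench import r, imaging, ticket gives the robot as it stands.
- The arm moves only by the tool carry_out, never from a script. Its argument "plan" is a list of rows, each a list of 2 entries, a list of its own where there are three numbers: the shift along the tool's x, y, z each as a share of 0.4 m, from -1 to 1, then the turn about the tool's z as a share of 90 degrees, from -1 to 1. In form: [[[tx, ty, tz], turn], ...]. A call has 1 to 20 rows; each row is the pose to reach, as a shift and turn from the pose commanded when the call began, along the tool's axes at that moment; what a row does not reach only later rows make up. A row lasts 1/12 s, in which the tool goes at most 41.7 mm and 7.16 degrees, less where a joint would pass 70% of its speed; a pose out of reach is approached as far as the arm can. A call with a number of a shift or a turn outside -1 to 1 is refused whole. A call with a gripper value outside its range is refused whole. "jaw" is the finger opening in mm, from 0 to 85.4, set as the call begins (left out, the last holds). The fingers move at their own pace and stop on an object; "newtons" is the grip in N (left out, the last holds). Time passes only in rows, so rows that repeat a pose let the fingers close. It gives the time, the measured TCP pose, the force, the opening and the grip force at its end, in the units of the state.
- r.observe(): the state, without advancing time (a new reading comes with each control period).
- imaging.get_image(name): name is "scene" or "top" or "wrist"; returns a dict with "pixels" (480x640x3 uint8, blue, green, red), "fx", "fy", "cx", "cy" (pixels), "distortion" ([k1, k2, p1, p2, k3] as OpenCV has them; the pictures are not rectified), "extrinsics" (4x4, takes a point from camera to world coordinates). Camera axes: x right, y up, looking along -z (the intrinsics and any distortion apply to the point x, -y, -z); pixel columns grow to the right and rows downward; lengths in m; the calibration is good to about 2 mm. A picture is of the moment at which its call begins. There is no depth.
- ticket.job_done(): hands the job in; it is judged then, once.
The state is a dict: "clock": time; "qpos": joint angles; "qvel": joint speeds; "tau": joint torques, N m; "ee_pos": TCP position; "orientation": TCP orientation; "force": force on the tool from outside, world axes, zero at the start; "torque": the same for the moment, N m; "grip_width": finger opening in m; "gripper_force": force on a finger pad.
Only numpy, scipy, OpenCV 4.12 (cv2) and the standard library are available. Lean on these libraries where they do the work, as an engineer would, in place of code of your own. Each camera call takes 0.05 s, during which the arm holds its last target. There are 200 camera calls.

## Working session

There is one attempt and no reset: what is moved stays moved. The work goes in short steps, Python scripts to look and compute and a tool call to move; the robot and the scene stay as the last step left them, time stands still between calls to the robot, and variables do not carry over. Pictures are saved under pics/ and viewed, at most 10 in all, crops included, and the job is handed in when it is done.

Besides the shell and the picture viewer there is one more tool, called after "Emit:" by a JSON object that holds its "name" and its "arguments", one argument or row to a line. carry_out: Moves the arm, as the interface text tells. Its arguments: {"type":"object","properties":{"plan":{"type":"array"},"jaw":{"type":"number"},"newtons":{"type":"number"}},"required":["plan"]}

```bash
ls; mkdir -p pics; python3 - <<'E'
from bench import r, imaging
import cv2
print(r.observe())
for n in ("scene","top"):
    i=imaging.get_image(n); cv2.imwrite(f"pics/{n}0.png",i["pixels"]); print(n,i["fx"],i["fy"],i["cx"],i["cy"],i["distortion"],i["extrinsics"])
E
```

```text
pics
{'clock': 0.0, 'qpos': array([-1.44499168e+00,  2.87194649e-01,  1.57818868e+00, -2.60248672e-05,
        1.27856392e+00, -1.49985783e-01]), 'qvel': array([ 0.00033075, -0.0010805 ,  0.00033603, -0.00039736, -0.00078564,
        0.00166035]), 'tau': array([-4.82343003e-04, -4.05981553e+01, -2.92624784e+01, -1.57969080e-04,
        5.77869709e-03,  4.42607956e-06]), 'ee_pos': array([ 0.18375625, -0.64882648,  0.22992151]), 'orientation': array([-1.17736328e-03,  9.90506307e-01,  1.37462247e-01,  1.77844988e-06]), 'force': array([-0.19532839, -0.22378994,  0.10731987]), 'torque': array([ 0.00485691,  0.0234091 , -0.03314774]), 'gripper_force': 0.0, 'grip_width': 0.08548786716739466}
scene 474.99645537055267 474.99645537055267 313.3687230826273 239.7156717281393 [-0.12622866  0.          0.          0.          0.        ] [[ 0.77920134 -0.39769814  0.48443933  1.03463233]
 [ 0.62655528  0.51464715 -0.58529206 -0.5915395 ]
 [-0.01654575  0.75958838  0.65019362  0.65336208]
 [ 0.          0.          0.          1.        ]]
top 535.6077021765302 535.6077021765302 321.9542080233778 227.42207671215291 [0.03489356 0.         0.         0.         0.        ] [[ 0.01230728  0.99097917 -0.1334497   0.43255892]
 [-0.99988033  0.01094555 -0.0109329  -0.04930776]
 [-0.0093736   0.13356829  0.99099528  1.34519941]
 [ 0.          0.          0.          1.        ]]
```

View pics/top0.png

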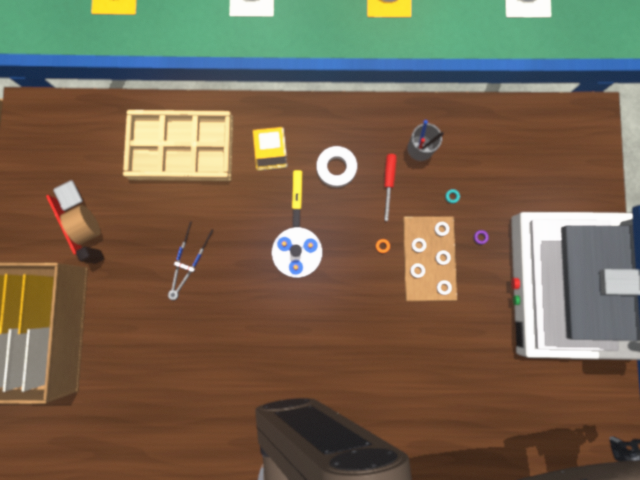

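View pics/scene0.png

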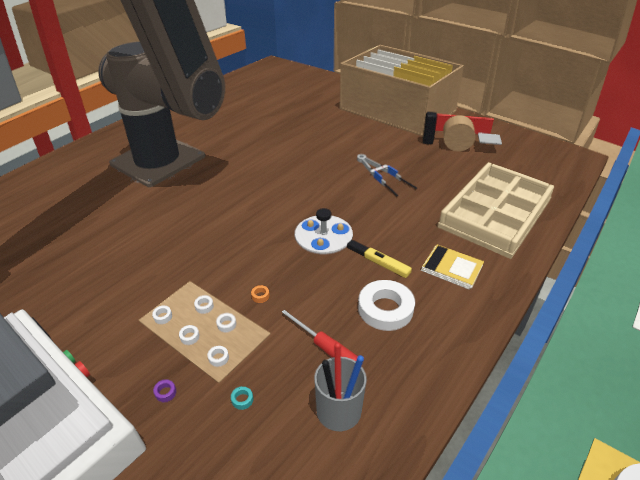

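The white rolls on the pad are in the top view at about (442,229), (443,257), (445,288), (419,245) and (418,271). The look-alikes are orange (383,246), turquoise (453,196) and purple (481,237), plus the big tape (337,167). The carrier is at (297,252) with blue spots at (284,243), (311,245) and (295,267). The tongs have their hinge at (172,295) and their prongs at (190,225) and (210,232).

```bash
cat > h.py <<'E'
import numpy as np, cv2
from bench import r, imaging
from scipy.spatial.transform import Rotation as R
def ray(i,uv):
    K=np.array([[i["fx"],0,i["cx"]],[0,i["fy"],i["cy"]],[0,0,1]])
    p=cv2.undistortPoints(np.array(uv,float).reshape(-1,1,2),K,np.array(i["distortion"])).reshape(-1,2)
    E=np.array(i["extrinsics"]); d=np.c_[p[:,0],-p[:,1],-np.ones(len(p))]@E[:3,:3].T
    return E[:3,3],d
def onplane(i,uv,z):
    o,d=ray(i,uv); return o+d*((z-o[2])/d[:,2])[:,None]
def proj(i,P):
    K=np.array([[i["fx"],0,i["cx"]],[0,i["fy"],i["cy"]],[0,0,1]])
    E=np.array(i["extrinsics"]); c=(np.array(P,float).reshape(-1,3)-E[:3,3])@E[:3,:3]
    c=c*[1,-1,-1]; return cv2.projectPoints(c,np.zeros(3),np.zeros(3),K,np.array(i["distortion"]))[0].reshape(-1,2)
def blobs(m,lo,hi):
    n,_,s,c=cv2.connectedComponentsWithStats(m.astype(np.uint8)); 
    return [(s[k],c[k]) for k in range(1,n) if lo<=s[k,4]<=hi]
def tri(i,a,j,b):
    o1,d1=ray(i,a);o2,d2=ray(j,b);out=[]
    for x,y in zip(d1,d2):
        t=np.linalg.lstsq(np.c_[x,-y],o2-o1,rcond=None)[0]
        out.append((o1+x*t[0]+o2+y*t[1])/2)
    return np.array(out)
def state():
    s=r.observe(); q=s["orientation"]; M=R.from_quat([q[1],q[2],q[3],q[0]]).as_matrix()
    return s,M,np.arctan2(M[1,1],M[0,1])   # yaw of the closing line
def go(target,closing=None):
    "shares of shift and turn to a TCP position and closing-line direction (mod pi)"
    s,M,y=state(); t=M.T@(np.array(target)-s["ee_pos"])/.4; a=0
    if closing is not None:
        a=(closing-y+np.pi/2)%np.pi-np.pi/2; a=-a/(np.pi/2)
    return np.round(t,4),round(float(a),4)
E
python3 - <<'E'
from h import *
i=imaging.get_image("top"); p=i["pixels"]; h=cv2.cvtColor(p,cv2.COLOR_BGR2HSV).astype(int)
H,S,V=h[...,0],h[...,1],h[...,2]
w=(S<60)&(V>150); m=np.zeros_like(w); m[212:304,402:460]=1
for s,c in blobs(w&m,20,500): 
    q=c; 
    x0,y0,ww,hh=s[:4]; print("roll",s,c.round(1),onplane(i,[c],.018)[0].round(4))
b=(H>95)&(H<125)&(S>120)&(V>70); 
for s,c in blobs(b,6,2000): 
    if s[0]>150 and s[0]<340 and 200<s[1]<300: print("blue",s,c.round(1),onplane(i,[c],.006)[0].round(4),onplane(i,[c],.02)[0].round(4))
m=np.zeros_like(w); m[220:285,265:330]=1
cs,_=cv2.findContours(((((S<60)&(V>150))|b)&m.astype(bool)).astype(np.uint8),0,1); c=max(cs,key=cv2.contourArea); e=cv2.fitEllipse(cv2.convexHull(c)); print("disc",e,onplane(i,[e[0]],.006))
k=((V<60)&m.astype(bool)); print([ (s,c,onplane(i,[c],.06)) for s,c in blobs(k[:, :],30,400)])
cv2.imwrite("pics/c1.png",np.hstack([cv2.resize(p[205:305,370:490],None,fx=3.3,fy=5.5 *.6),cv2.resize(p[205:305,155:277],None,fx=3.3,fy=3.3)]))
E
```

```text
roll [435 222  15  14 138] [441.7 228.4] [ 0.6121 -0.3329  0.018 ]
roll [412 238  15  14 137] [418.6 244.6] [ 0.5708 -0.275   0.018 ]
roll [436 250  15  15 146] [442.8 257.2] [ 0.5402 -0.3342  0.018 ]
roll [410 263  15  15 138] [417.2 270.1] [ 0.5076 -0.2708  0.018 ]
roll [437 280  15  15 146] [443.9 287.1] [ 0.467  -0.3356  0.018 ]
blue [278 238  14  13 100] [284.4 243.9] [0.5701 0.0595 0.006 ] [0.5687 0.0583 0.02  ]
blue [304 239  13  13  94] [310.2 245.1] [ 0.5677 -0.0055  0.006 ] [ 0.5663 -0.006   0.02  ]
blue [177 248   5  11  22] [179.2 253.3] [0.5436 0.3225 0.006 ] [0.5424 0.3187 0.02  ]
blue [194 255   6  11  20] [196.4 259.6] [0.5283 0.2786 0.006 ] [0.5273 0.2752 0.02  ]
blue [290 261  12  13  99] [295.5 267.1] [0.5121 0.0304 0.006 ] [0.5113 0.0296 0.02  ]
disc ((296.6063232421875, 251.88760375976562), (50.70671081542969, 51.381290435791016), 80.43263244628906) [[0.55027784 0.02828499 0.006     ]]
[]
```

View pics/c1.png

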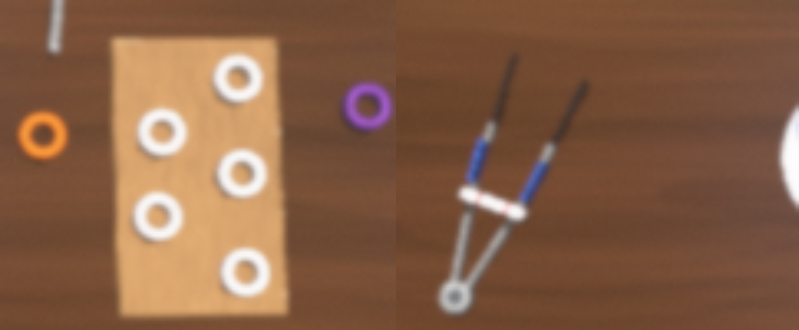

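The chosen rolls are the three white rings nearest the carrier. The crop confirms they are white, and the orange and purple rings lie off the pad. The tongs' midline runs towards +x, slightly to -y.

```bash
python3 -c "
from h import *
print(go([.5708,-.275,.13],1.59))"
```

```text
(array([ 1.1855, -0.6356,  0.2521]), 0.1634)
```

Emit:
{"name": "carry_out", "arguments": {
  "plan": [
    [[0.95,-0.51,0.2],0.163],
    [[0.95,-0.51,0.2],0.163],
    [[0.95,-0.51,0.2],0.163],
    [[0.95,-0.51,0.2],0.163],
    [[0.95,-0.51,0.2],0.163],
    [[0.95,-0.51,0.2],0.163],
    [[0.95,-0.51,0.2],0.163],
    [[0.95,-0.51,0.2],0.163],
    [[0.95,-0.51,0.2],0.163],
    [[0.95,-0.51,0.2],0.163],
    [[0.95,-0.51,0.2],0.163],
    [[0.95,-0.51,0.2],0.163]
  ],
  "jaw": 60
}}

```text
clock: 1.15
ee_pos: [0.4959, -0.3454, 0.1495]
orientation: [-0.002, 1.0, 0.012, -0.001]
force: [-0.8, 0.1, 0.0]
grip_width: 0.0598
gripper_force: 0.0
```

```bash
python3 -c "
from h import *
print(go([.5708,-.275,.13],1.59), state()[0]['ee_pos'])"
```

```text
(array([ 0.1917, -0.1711,  0.0491]), 0.0037) [ 0.49587545 -0.34540501  0.14951479]
```

Emit:
{"name": "carry_out", "arguments": {
  "plan": [
    [[0.19,-0.17,0.05],0.004],
    [[0.19,-0.17,0.05],0.004],
    [[0.19,-0.17,0.05],0.004],
    [[0.19,-0.17,0.05],0.004],
    [[0.19,-0.17,0.05],0.004],
    [[0.19,-0.17,0.05],0.004]
  ]
}}

```text
clock: 1.65
ee_pos: [0.5679, -0.2812, 0.1314]
orientation: [0.0, 1.0, 0.006, -0.0]
force: [-0.4, -0.1, -0.2]
grip_width: 0.0597
gripper_force: 0.0
```

```bash
python3 - <<'E'
from h import *
i=imaging.get_image("wrist"); cv2.imwrite("pics/w1.png",i["pixels"]); s,M,y=state(); print(s["ee_pos"],y,s["qvel"].round(3)); print(i["fx"],i["distortion"],i["extrinsics"].round(3) )
h=cv2.cvtColor(i["pixels"],cv2.COLOR_BGR2HSV).astype(int); w=(h[...,1]<60)&(h[...,2]>150)
for s,c in blobs(w,300,20000):
    print(s,c.round(1),onplane(i,[c],.018)[0].round(4))
E
```

```text
[ 0.56782211 -0.28151153  0.13163036] -1.5586848571402645 [-0.008 -0.007  0.     0.002 -0.001  0.003]
331.08578598990533 [-0.0532332  0.         0.         0.         0.       ] [[ 0.014  0.96   0.28   0.639]
 [-1.     0.013  0.003 -0.28 ]
 [-0.001 -0.28   0.96   0.275]
 [ 0.     0.     0.     1.   ]]
[   0    0   96   30 1678] [41.2 10.4] [ 0.7305 -0.0772  0.018 ]
[208  23  11 123 978] [213.2  84.8] [ 0.6775 -0.2009  0.018 ]
[  551   134    89   307 15722] [610.6 285.2] [ 0.5226 -0.5379  0.018 ]
[ 369  152   46   44 1130] [392.1 173.3] [ 0.6154 -0.3345  0.018 ]
[   0  180   48  123 3149] [ 22.5 250.9] [ 0.5475 -0.0236  0.018 ]
[ 297  202   42   44 1039] [317.2 224.3] [ 0.5742 -0.2773  0.018 ]
[ 367  239   42   43 1085] [387.5 260.1] [ 0.5444 -0.3358  0.018 ]
[ 293  274   39   41 1012] [311.9 294.4] [ 0.5124 -0.2735  0.018 ]
[395 283  32  50 536] [411.2 306.1] [ 0.5022 -0.3596  0.018 ]
[364 316  32  40 751] [377.9 337. ] [ 0.4712 -0.3326  0.018 ]
```

View pics/w1.png

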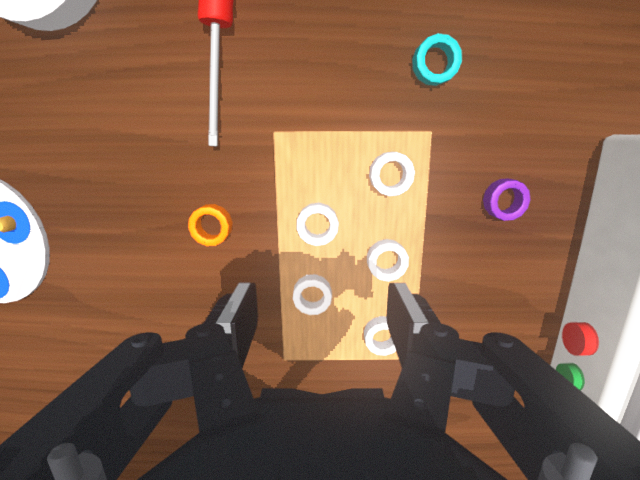

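```bash
python3 -c "
from h import *
print(go([.5725,-.276,.006],1.59), state()[0]['ee_pos'])"
```

```text
(array([ 0.0119, -0.0138,  0.3141]), -0.0045) [ 0.56782211 -0.28151153  0.13163036]
```

Emit:
{"name": "carry_out", "arguments": {
  "plan": [
    [[0.012,-0.014,0.1],0],
    [[0.012,-0.014,0.18],0],
    [[0.012,-0.014,0.25],0],
    [[0.012,-0.014,0.29],0],
    [[0.012,-0.014,0.312],0],
    [[0.012,-0.014,0.312],0],
    [[0.012,-0.014,0.312],0]
  ]
}}

```text
clock: 2.28
ee_pos: [0.5733, -0.2757, 0.0073]
orientation: [0.0, 1.0, 0.006, 0.0]
force: [-0.4, -0.2, -0.3]
grip_width: 0.0598
gripper_force: 0.0
```

Emit:
{"name": "carry_out", "arguments": {
  "plan": [
    [[0,0,0],0],
    [[0,0,0],0],
    [[0,0,0],0],
    [[0,0,0],0],
    [[0,0,0],0]
  ],
  "jaw": 25,
  "newtons": 25
}}

```text
clock: 2.7
ee_pos: [0.5746, -0.2756, 0.0089]
orientation: [0.001, 1.0, 0.007, 0.001]
force: [-1.4, -1.3, 6.2]
grip_width: 0.0315
gripper_force: 25.7
```

```bash
python3 - <<'E'
from h import *
i=imaging.get_image("wrist"); s,M,y=state(); print(s["ee_pos"],y,s["force"],s["grip_width"],s["gripper_force"])
cv2.imwrite("pics/w2.png",i["pixels"])
h=cv2.cvtColor(i["pixels"],cv2.COLOR_BGR2HSV).astype(int); w=(h[...,1]<60)&(h[...,2]>150)
for s,c in blobs(w,300,20000): print(s,c.round(1),onplane(i,[c],.018)[0].round(4))
E
```

```text
[ 0.57465173 -0.27561445  0.00885133] -1.5570163967358086 [-0.84871799 -0.0359238   5.69267751] 0.03137352412879559 25.73496077558957
[ 122    0   20  168 2286] [130.3  84.5] [ 0.6662 -0.2007  0.018 ]
[ 417  177   87   81 4230] [461.  216.5] [ 0.6161 -0.3335  0.018 ]
[ 287  263   71   76 3456] [321.8 301.3] [ 0.5762 -0.2756  0.018 ]
[291 375  43  19 521] [313.5 384.1] [ 0.5309 -0.2722  0.018 ]
```

View pics/w2.png

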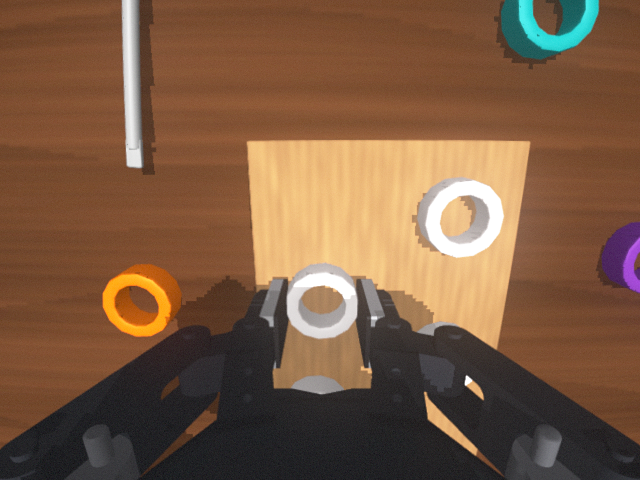

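Emit:
{"name": "carry_out", "arguments": {
  "plan": [
    [[0,0,-0.05],0],
    [[0,0,-0.12],0],
    [[0,-0.05,-0.22],0],
    [[-0.02,-0.14,-0.28],0.042],
    [[-0.04,-0.24,-0.3],0.042],
    [[-0.06,-0.34,-0.3],0.042],
    [[-0.08,-0.44,-0.3],0.042],
    [[-0.1,-0.54,-0.3],0.042],
    [[-0.12,-0.64,-0.3],0.042],
    [[-0.14,-0.72,-0.3],0.042],
    [[-0.15,-0.766,-0.3],0.042],
    [[-0.15,-0.766,-0.3],0.042],
    [[-0.15,-0.766,-0.3],0.042],
    [[-0.15,-0.766,-0.3],0.042],
    [[-0.15,-0.766,-0.3],0.042]
  ]
}}

```text
clock: 4.0
ee_pos: [0.5096, 0.03, 0.1267]
orientation: [0.0, 1.0, -0.027, 0.0]
force: [0.2, -0.1, -0.8]
grip_width: 0.0318
gripper_force: 25.1
```

```bash
cat > peg.py <<'E'
from h import *
def look():
    i=imaging.get_image("wrist"); s,M,y=state(); print("tcp",s["ee_pos"].round(4),round(y,4),"w",round(s["grip_width"],4),"F",s["force"].round(1),s["gripper_force"])
    h=cv2.cvtColor(i["pixels"],cv2.COLOR_BGR2HSV).astype(int); H,S,V=h[...,0],h[...,1],h[...,2]
    b=(H>95)&(H<125)&(S>120)&(V>60)
    cs,_=cv2.findContours(b.astype(np.uint8),0,1)
    for c in cs:
        if cv2.contourArea(c)>300:
            e=cv2.fitEllipse(cv2.convexHull(c)); print("spot",np.round(e[0],1),np.round(e[1],1),onplane(i,[e[0]],.006)[0].round(4))
    w=(S<60)&(V>130)
    for s_,c in blobs(w,300,20000): print("white",s_,c.round(1),onplane(i,[c],s["ee_pos"][2]+.009)[0].round(4))
    return i
E
python3 - <<'E'
from peg import *
i=look(); cv2.imwrite("pics/w3.png",i["pixels"])
E
```

```text
tcp [0.5096 0.0299 0.1266] -1.6249 w 0.0311 F [ 0.2  0.  -0.2] 25.1369077549316
spot [323.1 223.5] [44.6 46.1] [0.5147 0.0288 0.006 ]
spot [ 29.4 223.8] [23.5 53.1] [0.5284 0.2814 0.006 ]
spot [280.1 152.2] [48.2 50.2] [0.5736 0.0592 0.006 ]
spot [365.3 151.7] [48.3 50.3] [ 0.5704 -0.007   0.006 ]
white [617   0  17  54 357] [625.2  27.4] [ 0.6186 -0.0921  0.1356]
white [  244    93   158   159 12170] [322.7 170. ] [0.5692 0.0265 0.1356]
white [ 287  263   70   76 3223] [322.5 300.4] [0.5115 0.0296 0.1356]
white [  0 265  20  63 333] [ 10.2 302.5] [0.5165 0.1789 0.1356]
```

View pics/w3.png

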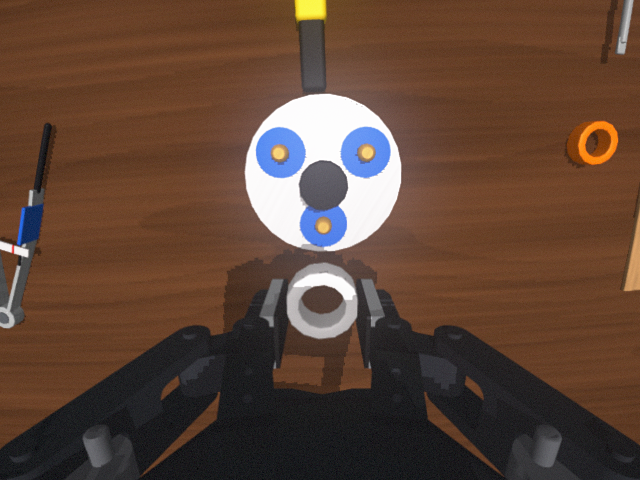

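Emit:
{"name": "carry_out", "arguments": {
  "plan": [
    [[0.006,0.001,0.08],0],
    [[0.006,0.001,0.16],0],
    [[0.006,0.001,0.22],0],
    [[0.006,0.001,0.242],0],
    [[0.006,0.001,0.242],0],
    [[0.006,0.001,0.242],0]
  ]
}}

```text
clock: 4.55
ee_pos: [0.5121, 0.0298, 0.0301]
orientation: [0.0, 1.0, -0.027, 0.0]
force: [0.7, 0.6, 0.4]
grip_width: 0.0319
gripper_force: 25.1
```

```bash
python3 - <<'E'
from peg import *
i=look(); cv2.imwrite("pics/w4.png",cv2.resize(i["pixels"][150:400,200:460],None,fx=2.3,fy=2.3))
E
```

```text
tcp [0.5129 0.0299 0.0311] -1.6241 w 0.0317 F [ 0.6 -0.   0.2] 25.134873156202957
spot [322.4 295.1] [16.7 38.7] [0.5003 0.0302 0.006 ]
spot [256.6 163.6] [76.1 80. ] [0.5737 0.0592 0.006 ]
spot [389.7 162.9] [76.  80.2] [ 0.5706 -0.0071  0.006 ]
white [ 287  267   70   72 2786] [321.8 300.5] [0.5145 0.0297 0.0401]
```

View pics/w4.png

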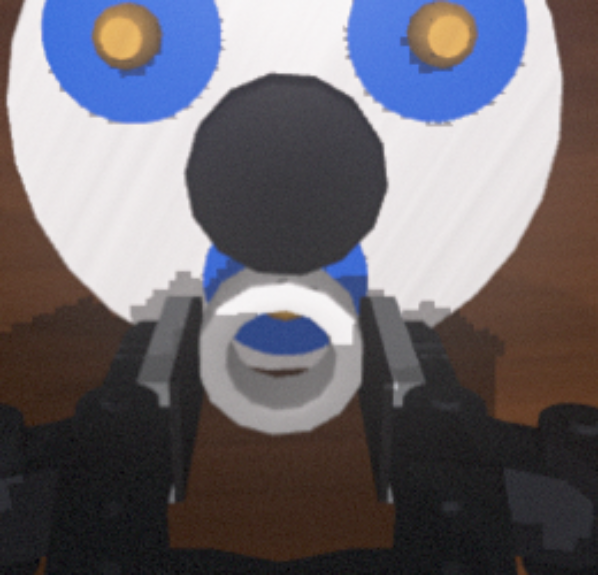

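Emit:
{"name": "carry_out", "arguments": {
  "plan": [
    [[0.0055,0.002,0.01],0],
    [[0.0055,0.002,0.02],0],
    [[0.0055,0.002,0.03],0],
    [[0.0055,0.002,0.04],0],
    [[0.0055,0.002,0.049],0],
    [[0.0055,0.002,0.049],0],
    [[0.0055,0.002,0.049],0]
  ]
}}

```text
clock: 5.18
ee_pos: [0.514, 0.0296, 0.0108]
orientation: [0.0, 1.0, -0.026, -0.0]
force: [-1.7, 0.0, 5.2]
grip_width: 0.032
gripper_force: 25.7
```

Emit:
{"name": "carry_out", "arguments": {
  "plan": [
    [[0,0,0],0],
    [[0,0,0],0],
    [[0,0,0],0],
    [[0,0,-0.04],0],
    [[0,0,-0.12],0],
    [[0,0,-0.2],0],
    [[0,0,-0.27],0],
    [[0,0,-0.3],0],
    [[0,0,-0.3],0],
    [[0,0,-0.3],0]
  ],
  "jaw": 58
}}

```text
clock: 6.02
ee_pos: [0.5135, 0.0296, 0.1296]
orientation: [0.0, 1.0, -0.026, 0.0]
force: [-0.4, -0.5, -1.0]
grip_width: 0.0582
gripper_force: 0.0
```

```bash
python3 - <<'E'
from peg import *
i=look(); j=imaging.get_image("scene"); p=proj(j,[.515,.029,.02])[0].astype(int); print(p)
cv2.imwrite("pics/w5.png",np.hstack([cv2.resize(i["pixels"][80:330,200:450],(400,400)),cv2.resize(j["pixels"][p[1]-40:p[1]+40,p[0]-40:p[0]+40],(400,400))]))
print(go([.512,-.272,.05],1.59))
E
```

```text
tcp [0.5125 0.0297 0.1283] -1.6232 w 0.0582 F [-0.9 -0.4 -1.4] 0.0
spot [ 33.4 225.8] [22.6 49.7] [0.5292 0.2807 0.006 ]
spot [364.6 156.7] [47.4 49.2] [ 0.5704 -0.007   0.006 ]
spot [280.5 157. ] [47.3 49.1] [0.5735 0.0592 0.006 ]
white [613   0  18  61 432] [621.8  30.6] [ 0.6217 -0.092   0.1373]
white [  245    99   156   156 12778] [322.5 178.3] [0.5696 0.0264 0.1373]
white [  0 268  24  62 411] [ 11.5 305.8] [0.5177 0.1799 0.1373]
[310 218]
(array([0.0403, 0.7535, 0.1937]), -0.0457)
```

View pics/w5.png

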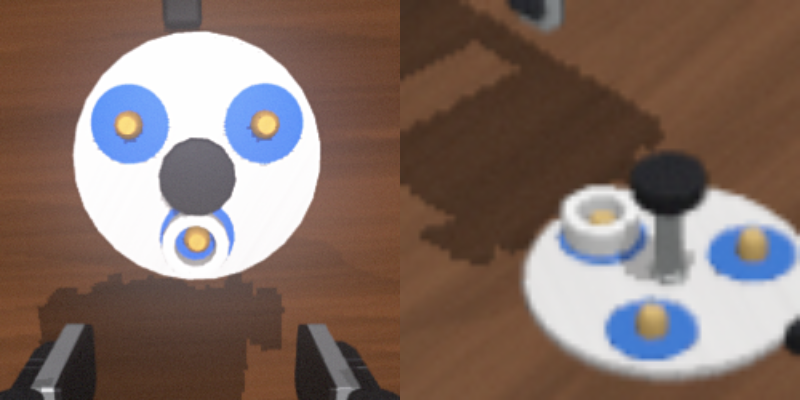

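The first roll is seated over peg C with the brass tip inside the bore, and the carrier hasn't moved. Next is the second roll.

Emit:
{"name": "carry_out", "arguments": {
  "plan": [
    [[0.01,0.09,0],-0.046],
    [[0.02,0.19,0],-0.046],
    [[0.03,0.29,0],-0.046],
    [[0.04,0.39,0],-0.046],
    [[0.04,0.49,0],-0.046],
    [[0.04,0.59,0.02],-0.046],
    [[0.04,0.68,0.08],-0.046],
    [[0.04,0.74,0.15],-0.046],
    [[0.04,0.753,0.19],-0.046],
    [[0.04,0.753,0.19],-0.046],
    [[0.04,0.753,0.19],-0.046],
    [[0.04,0.753,0.19],-0.046]
  ]
}}

```text
clock: 7.12
ee_pos: [0.5138, -0.2712, 0.0537]
orientation: [-0.0, 1.0, 0.01, -0.0]
force: [0.7, 0.1, 0.3]
grip_width: 0.0582
gripper_force: 0.0
```

```bash
python3 - <<'E'
from peg import *
i=look(); print(go([.512,-.272,.009],1.59))
h=cv2.cvtColor(i["pixels"],cv2.COLOR_BGR2HSV).astype(int); w=(h[...,1]<60)&(h[...,2]>110)
for s,c in blobs(w,300,20000): print(s,c.round(1),onplane(i,[c],.018)[0].round(4))
E
```

```text
tcp [ 0.5144 -0.2713  0.0547] -1.5499 w 0.0581 F [ 0.4  0.6 -1.2] 0.0
white [172   0  13  37 463] [178.2  18.3] [ 0.6274 -0.2165  0.0637]
white [ 414   48   72   71 3009] [450.   83.2] [ 0.6071 -0.3175  0.0637]
white [ 406  189   64   62 2339] [437.8 219.2] [ 0.5545 -0.3186  0.0637]
white [ 297  242   58   58 2032] [325.4 271.1] [ 0.5303 -0.2724  0.0637]
white [393 283  30  37 426] [406.7 301.1] [ 0.5166 -0.3092  0.0637]
white [622 380  18  52 446] [632.8 410.4] [ 0.4516 -0.4408  0.0637]
(array([-0.0061,  0.0015,  0.1142]), 0.0011)
[172   0  14  38 485] [178.4  18.6] [ 0.6418 -0.1984  0.018 ]
[ 414   48   72   71 3009] [450.   83.2] [ 0.6147 -0.3338  0.018 ]
[ 406  189   64   62 2339] [437.8 219.2] [ 0.544  -0.3353  0.018 ]
[ 297  242   58   58 2032] [325.4 271.1] [ 0.5116 -0.2733  0.018 ]
[220 283  32  50 550] [234.9 306.2] [ 0.4875 -0.219   0.018 ]
[392 283  33  50 594] [408.8 306.6] [ 0.4895 -0.3243  0.018 ]
[621 378  19  55 498] [632.6 410.1] [ 0.4062 -0.499   0.018 ]
```

Emit:
{"name": "carry_out", "arguments": {
  "plan": [
    [[-0.008,0.003,0.05],0],
    [[-0.008,0.003,0.09],0],
    [[-0.008,0.003,0.113],0],
    [[-0.008,0.003,0.113],0],
    [[-0.008,0.003,0.113],0]
  ]
}}

```text
clock: 7.58
ee_pos: [0.5112, -0.2728, 0.0095]
orientation: [0.0, 1.0, 0.01, 0.0]
force: [0.8, 0.1, 0.6]
grip_width: 0.058
gripper_force: 0.0
```

Emit:
{"name": "carry_out", "arguments": {
  "plan": [
    [[0,0,0],0],
    [[0,0,0],0],
    [[0,0,0],0],
    [[0,0,0],0],
    [[0,0,0],0]
  ],
  "jaw": 25
}}

```text
clock: 8.0
ee_pos: [0.5118, -0.2739, 0.0106]
orientation: [0.001, 1.0, 0.01, 0.001]
force: [0.6, 1.8, 5.6]
grip_width: 0.0322
gripper_force: 24.8
```

```bash
python3 - <<'E'
from peg import *
i=look(); print(go([.573,.0592,.009],np.radians(-33)),go([.57,-.007,.009],np.radians(-153)))
h=cv2.cvtColor(i["pixels"],cv2.COLOR_BGR2HSV).astype(int); w=(h[...,1]<60)&(h[...,2]>110)
for s,c in blobs(w,300,20000): print(s,c.round(1),onplane(i,[c],.018)[0].round(4))
E
```

```text
tcp [ 0.5118 -0.2739  0.0106] -1.5512 w 0.032 F [-0.1  2.1  6.1] 24.771438091993332
white [ 434   12   97   97 5606] [483.3  59.9] [ 0.6141 -0.3326  0.0196]
white [ 422  198   84   79 4050] [464.  236.5] [ 0.5448 -0.3341  0.0196]
white [ 287  264   70   74 3389] [321.5 301.5] [ 0.5131 -0.2737  0.0196]
white [362 279  20  47 403] [371.7 298.7] [ 0.515  -0.2962  0.0196]
(array([ 0.1693, -0.8296,  0.0034]), -0.6209) (array([ 0.1586, -0.6642,  0.0036]), 0.7125)
[ 434   12   97   97 5606] [483.3  59.9] [ 0.6145 -0.3334  0.018 ]
[ 422  198   84   79 4050] [464.  236.5] [ 0.5444 -0.3348  0.018 ]
[ 287  264   71   74 3406] [321.6 301.5] [ 0.5123 -0.2738  0.018 ]
[263 279  20  34 316] [272.7 293.3] [ 0.5159 -0.2515  0.018 ]
[361 279  24  48 511] [372.6 300.5] [ 0.5132 -0.297   0.018 ]
```

Emit:
{"name": "carry_out", "arguments": {
  "plan": [
    [[0,0,-0.05],0],
    [[0,0,-0.14],0],
    [[0.01,-0.06,-0.22],0],
    [[0.03,-0.15,-0.28],-0.08],
    [[0.05,-0.25,-0.3],-0.16],
    [[0.07,-0.35,-0.3],-0.24],
    [[0.09,-0.45,-0.3],-0.32],
    [[0.11,-0.55,-0.3],-0.4],
    [[0.13,-0.65,-0.3],-0.48],
    [[0.15,-0.73,-0.3],-0.56],
    [[0.16,-0.8,-0.3],-0.62],
    [[0.17,-0.83,-0.27],-0.62],
    [[0.17,-0.83,-0.2],-0.62],
    [[0.17,-0.83,-0.2],-0.62],
    [[0.17,-0.83,-0.2],-0.62],
    [[0.17,-0.83,-0.2],-0.62]
  ]
}}

```text
clock: 9.38
ee_pos: [0.5723, 0.0595, 0.0895]
orientation: [0.0, 0.879, 0.476, 0.0]
force: [0.1, 0.5, 0.4]
grip_width: 0.0322
gripper_force: 25.0
```

```bash
python3 - <<'E'
from peg import *
i=look(); print(go([.5733,.0593,.0126],np.radians(-33)))
E
```

```text
tcp [0.5729 0.0593 0.0902] -0.5781 w 0.0321 F [ 0.4 -0.4  0.2] 24.97956382110715
spot [323.3 242.8] [50.4 52.9] [0.5735 0.0591 0.006 ]
spot [ 86.8 -11.6] [ 33.9 109.6] [0.5404 0.2772 0.006 ]
white [523   0  56  88 319] [550.8  44.5] [0.703  0.1024 0.0992]
white [536   0  57  86 363] [563.1  43.5] [0.7075 0.1002 0.0992]
white [ 571  178   69  138 6550] [610.2 247.1] [0.6948 0.0122 0.0992]
white [  242   209   165   153 12170] [323.9 279.5] [0.58   0.0694 0.0992]
(array([0.0004, 0.0006, 0.194 ]), -0.0013)
```

Emit:
{"name": "carry_out", "arguments": {
  "plan": [
    [[0.002,0.001,0.06],0],
    [[0.002,0.001,0.11],0],
    [[0.002,0.001,0.14],0],
    [[0.002,0.001,0.155],0],
    [[0.002,0.001,0.17],0],
    [[0.002,0.001,0.182],0],
    [[0.002,0.001,0.194],0],
    [[0.002,0.001,0.194],0],
    [[0.002,0.001,0.194],0]
  ]
}}

```text
clock: 10.18
ee_pos: [0.5741, 0.0602, 0.0127]
orientation: [0.001, 0.879, 0.477, 0.001]
force: [-1.2, -1.0, 3.6]
grip_width: 0.0322
gripper_force: 25.3
```

Emit:
{"name": "carry_out", "arguments": {
  "plan": [
    [[0,0,0],0],
    [[0,0,0],0],
    [[0,0,0],0],
    [[0,0,-0.04],0],
    [[0,0,-0.12],0],
    [[0,0,-0.2],0],
    [[0,0,-0.27],0],
    [[0,0,-0.3],0],
    [[0,0,-0.3],0],
    [[0,0,-0.3],0]
  ],
  "jaw": 58
}}

```text
clock: 11.02
ee_pos: [0.5727, 0.0605, 0.1309]
orientation: [0.0, 0.879, 0.477, 0.0]
force: [-0.6, 1.2, -0.4]
grip_width: 0.0578
gripper_force: 0.0
```

```bash
python3 - <<'E'
from peg import *
i=look(); print(go([.544,-.3345,.05],1.59))
j=imaging.get_image("scene"); p=proj(j,[.553,.027,.02])[0].astype(int)
cv2.imwrite("pics/w6.png",cv2.resize(j["pixels"][p[1]-50:p[1]+50,p[0]-50:p[0]+50],(400,400)))
E
```

```text
tcp [0.5717 0.0605 0.1294] -0.5771 w 0.0581 F [-0.9 -0.5 -0.9] 0.0
spot [360.8 291.4] [38.8 42.6] [ 0.5704 -0.0071  0.006 ]
spot [110.8  21. ] [17.8 61.6] [0.5285 0.2791 0.006 ]
white [ 574    0   63   37 1245] [602.3  12. ] [0.7281 0.1032 0.1384]
white [ 555  174   85  119 6112] [597.  236.3] [0.6929 0.02   0.1384]
white [  253   201   142   134 10523] [320.7 261.8] [0.5833 0.0773 0.1384]
(array([-0.8651,  0.4813,  0.1985]), 0.6204)
```

View pics/w6.png

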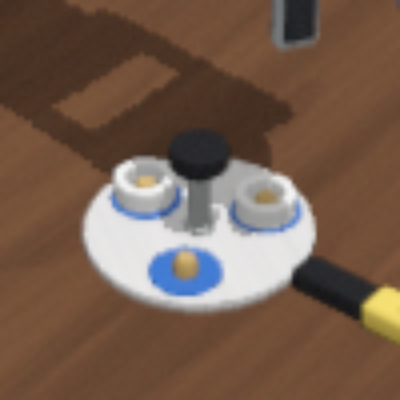

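Both rolls are seated, with brass tips showing in the bores. I've now viewed 9 of the 10 pictures, so I'll work mostly from numbers from here. Next is the third roll.

Emit:
{"name": "carry_out", "arguments": {
  "plan": [
    [[-0.08,0.045,0],0.07],
    [[-0.17,0.09,0],0.15],
    [[-0.26,0.14,0],0.23],
    [[-0.35,0.19,0],0.31],
    [[-0.44,0.245,0],0.39],
    [[-0.53,0.295,0],0.47],
    [[-0.62,0.345,0.02],0.55],
    [[-0.71,0.395,0.06],0.62],
    [[-0.79,0.44,0.12],0.62],
    [[-0.84,0.47,0.17],0.62],
    [[-0.865,0.481,0.198],0.62],
    [[-0.865,0.481,0.198],0.62],
    [[-0.865,0.481,0.198],0.62],
    [[-0.865,0.481,0.198],0.62]
  ]
}}

```text
clock: 12.28
ee_pos: [0.5456, -0.333, 0.0521]
orientation: [-0.0, 1.0, 0.01, -0.0]
force: [-0.4, 0.5, 0.3]
grip_width: 0.0577
gripper_force: 0.0
```

```bash
python3 - <<'E'
from peg import *
i=look(); print(go([.5435,-.3345,.0095],1.59))
h=cv2.cvtColor(i["pixels"],cv2.COLOR_BGR2HSV).astype(int); w=(h[...,1]<60)&(h[...,2]>110)
for s,c in blobs(w,300,20000): print(s,c.round(1),onplane(i,[c],.018)[0].round(4))
E
```

```text
tcp [ 0.5461 -0.3331  0.053 ] -1.5492 w 0.0578 F [ 0.  -1.1  0. ] 0.0
white [  57    0   18  105 1159] [64.9 52.5] [ 0.6485 -0.2331  0.062 ]
white [ 567  102   73  339 9883] [618.5 293.5] [ 0.5531 -0.4713  0.062 ]
white [ 297  111   65   67 2204] [328.7 143.6] [ 0.6156 -0.3342  0.062 ]
white [ 300  240   57   60 2067] [327.9 270.4] [ 0.5625 -0.3353  0.062 ]
white [393 283  31  50 465] [407.3 304.6] [ 0.5467 -0.3715  0.062 ]
white [ 301  346   52   48 1767] [326.3 370.3] [ 0.5107 -0.336   0.062 ]
(array([-0.0068,  0.0033,  0.1087]), 0.0015)
[  57    0   18  105 1247] [65.3 52.3] [ 0.659  -0.2008  0.018 ]
[  566   101    74   340 10077] [618.3 292.9] [ 0.5326 -0.5169  0.018 ]
[ 297  111   65   67 2204] [328.7 143.6] [ 0.6152 -0.335   0.018 ]
[ 300  240   57   60 2067] [327.9 270.4] [ 0.5446 -0.3365  0.018 ]
[220 283  33  50 566] [234.9 306.2] [ 0.5202 -0.2813  0.018 ]
[392 282  33  51 588] [408.5 305.9] [ 0.5228 -0.3854  0.018 ]
[ 301  346   52   48 1774] [326.3 370.4] [ 0.4757 -0.3374  0.018 ]
```

Emit:
{"name": "carry_out", "arguments": {
  "plan": [
    [[-0.005,0.007,0.05],0],
    [[-0.005,0.007,0.09],0],
    [[-0.005,0.007,0.108],0],
    [[-0.005,0.007,0.108],0],
    [[-0.005,0.007,0.108],0]
  ]
}}

```text
clock: 12.75
ee_pos: [0.544, -0.3366, 0.0097]
orientation: [0.0, 1.0, 0.011, 0.0]
force: [0.1, 0.4, -0.3]
grip_width: 0.0581
gripper_force: 0.0
```

Emit:
{"name": "carry_out", "arguments": {
  "plan": [
    [[0,0,0],0],
    [[0,0,0],0],
    [[0,0,0],0],
    [[0,0,0],0],
    [[0,0,0],0]
  ],
  "jaw": 25
}}

```text
clock: 13.17
ee_pos: [0.5444, -0.3378, 0.0108]
orientation: [0.001, 1.0, 0.01, 0.001]
force: [-0.2, 2.4, 6.7]
grip_width: 0.0324
gripper_force: 24.6
```

```bash
python3 - <<'E'
from peg import *
i=look(); print(go([.5704,-.0071,.013],np.radians(-153)))
E
```

```text
tcp [ 0.5445 -0.3378  0.0108] -1.5513 w 0.0324 F [0.2 2.  6.5] 24.6382908616215
white [ 277   98   84   87 3779] [318.2 141. ] [ 0.6153 -0.335   0.0198]
white [ 286  263   72   75 3426] [321.7 300.8] [ 0.5462 -0.3378  0.0198]
white [363 279  20  32 337] [372.2 294.7] [ 0.5496 -0.3603  0.0198]
white [616 333  24  73 635] [631.1 375.8] [ 0.5041 -0.4996  0.0198]
(array([ 0.081 , -0.8254, -0.0062]), 0.7124)
```

Emit:
{"name": "carry_out", "arguments": {
  "plan": [
    [[0,0,-0.05],0],
    [[0,0,-0.14],0],
    [[0,-0.06,-0.22],0],
    [[0.01,-0.15,-0.28],0.08],
    [[0.02,-0.25,-0.3],0.16],
    [[0.03,-0.35,-0.3],0.24],
    [[0.04,-0.45,-0.3],0.32],
    [[0.05,-0.55,-0.3],0.4],
    [[0.06,-0.65,-0.3],0.48],
    [[0.07,-0.73,-0.3],0.56],
    [[0.08,-0.8,-0.3],0.6],
    [[0.081,-0.825,-0.27],0.6],
    [[0.081,-0.825,-0.2],0.6],
    [[0.081,-0.825,-0.2],0.6],
    [[0.081,-0.825,-0.2],0.6],
    [[0.081,-0.825,-0.2],0.6]
  ]
}}

```text
clock: 14.55
ee_pos: [0.5694, -0.0077, 0.0891]
orientation: [0.0, 0.895, -0.445, -0.0]
force: [0.0, 0.6, 0.1]
grip_width: 0.0323
gripper_force: 25.0
```

```bash
python3 - <<'E'
from peg import *
i=look(); print(go([.5706,-.0073,.013]),r.observe()["qpos"])
E
```

```text
tcp [ 0.57   -0.0078  0.0899] -2.4943 w 0.0323 F [ 0.1 -0.4 -0.6] 24.98643223196268
spot [320.4 242.8] [49.8 53.3] [ 0.5703 -0.007   0.006 ]
white [  30    0  149   52 5348] [105.   21.6] [ 0.7026 -0.0507  0.0989]
white [  0 124  36 109 693] [ 15.3 168. ] [0.709  0.0206 0.0989]
white [  229   210   165   152 11036] [309.6 275.2] [ 0.5824 -0.0158  0.0989]
(array([-0.0004, -0.0019,  0.1922]), 0.0) [-1.91643214e-01  2.16282657e-01  1.94056357e+00 -1.97280271e-04
  9.83248082e-01  2.30277724e+00]
```

Emit:
{"name": "carry_out", "arguments": {
  "plan": [
    [[0.001,-0.002,0.06],0],
    [[0.001,-0.002,0.11],0],
    [[0.001,-0.002,0.14],0],
    [[0.001,-0.002,0.155],0],
    [[0.001,-0.002,0.17],0],
    [[0.001,-0.002,0.182],0],
    [[0.001,-0.002,0.192],0],
    [[0.001,-0.002,0.192],0],
    [[0.001,-0.002,0.192],0]
  ]
}}

```text
clock: 15.35
ee_pos: [0.5711, -0.0068, 0.0129]
orientation: [-0.0, 0.895, -0.445, 0.001]
force: [-0.4, -0.0, 1.7]
grip_width: 0.0326
gripper_force: 25.1
```

Emit:
{"name": "carry_out", "arguments": {
  "plan": [
    [[0,0,0],0],
    [[0,0,0],0],
    [[0,0,0],0],
    [[0,0,-0.04],0],
    [[0,0,-0.12],0],
    [[0,0,-0.2],0],
    [[0,0,-0.27],0],
    [[0,0,-0.3],0],
    [[0,0,-0.3],0],
    [[0,0,-0.3],0]
  ],
  "jaw": 58
}}

```text
clock: 16.18
ee_pos: [0.57, -0.0066, 0.1318]
orientation: [-0.0, 0.895, -0.445, 0.0]
force: [-0.2, 0.4, -0.5]
grip_width: 0.0579
gripper_force: 0.0
```

```bash
python3 - <<'E'
from peg import *
i=look(); cv2.imwrite("pics/w7.png",i["pixels"]); print(r.observe()["qpos"])
i=imaging.get_image("top"); p=i["pixels"]; h=cv2.cvtColor(p,cv2.COLOR_BGR2HSV).astype(int)
H,S,V=h[...,0],h[...,1],h[...,2]
b=(H>95)&(H<125)&(S>120)&(V>60)
g=[]
for s,c in blobs(b,6,200):
    if s[0]<230 and 200<s[1]<300: g.append(onplane(i,[c],.015)[0]); print(s,g[-1].round(4))
j=imaging.get_image("scene"); cv2.imwrite("pics/s7.png",j["pixels"])
h=cv2.cvtColor(j["pixels"],cv2.COLOR_BGR2HSV).astype(int); H,S,V=h[...,0],h[...,1],h[...,2]
b=(H>100)&(H<125)&(S>120)&(V>60)
for s,c in blobs(b,15,400):
    if 340<s[0]<430 and 140<s[1]<200: print("scene",s,onplane(j,[c],.010)[0].round(4))
pc=proj(i,[.553,.027,.02])[0].astype(int); pt=proj(i,[.53,.30,.01])[0].astype(int)
sc=proj(j,[.553,.027,.02])[0].astype(int)
c=lambda im,q,n:cv2.resize(im[q[1]-n:q[1]+n,q[0]-n:q[0]+n],(390,390))
cv2.imwrite("pics/x8.png",np.hstack([c(j["pixels"],sc,45),c(p,pt,45)]))
E
```

```text
tcp [ 0.569  -0.0064  0.1303] -2.4935 w 0.058 F [ 0.7  0.1 -0.4] 0.0
white [  73    0  141   66 5516] [144.5  31.4] [ 0.6904 -0.0551  0.1393]
white [  0  99  79 122 924] [ 45.8 147.4] [0.7035 0.0071 0.1393]
white [  244   199   142   132 10817] [314.2 259.9] [ 0.5852 -0.021   0.1393]
[-1.89530800e-01  1.61859651e-01  1.91985346e+00 -1.74497473e-05
  1.06267174e+00  2.30400389e+00]
[177 248   5  11  23] [0.5434 0.3199 0.015 ]
[194 255   6  11  21] [0.5271 0.2766 0.015 ]
scene [388 166  10  10  59] [0.5441 0.3159 0.01  ]
scene [374 171   8  12  49] [0.5294 0.2722 0.01  ]
```

```bash
python3 -c "
from h import *
print(go([.537,.297,.13],np.radians(-110.6)))"
```

```text
(array([-6.522e-01, -3.950e-01, -6.000e-04]), -0.3586)
```

View pics/x8.png

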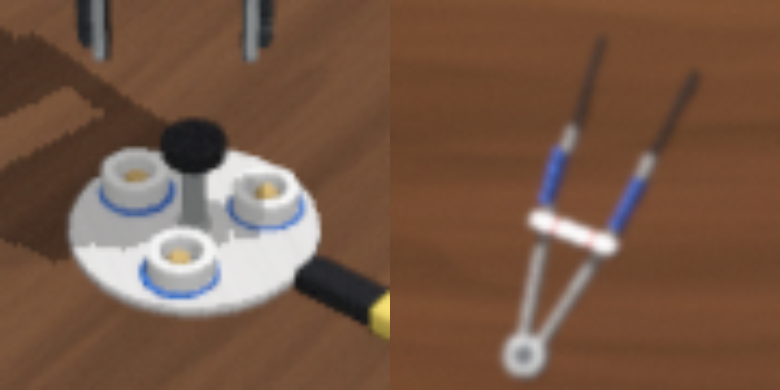

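All three rolls are seated, with brass tips centred in the bores. The tongs lie open with the hinge at the lower left of the crop and the prongs pointing up and right. That was my last picture, so the rest is numeric.

Emit:
{"name": "carry_out", "arguments": {
  "plan": [
    [[-0.08,-0.05,0],-0.07],
    [[-0.16,-0.1,0],-0.14],
    [[-0.24,-0.145,0],-0.21],
    [[-0.32,-0.195,0],-0.28],
    [[-0.4,-0.24,0],-0.36],
    [[-0.48,-0.29,0],-0.36],
    [[-0.56,-0.34,0],-0.36],
    [[-0.62,-0.375,0],-0.36],
    [[-0.652,-0.395,0],-0.36],
    [[-0.652,-0.395,0],-0.36],
    [[-0.652,-0.395,0],-0.36],
    [[-0.652,-0.395,0],-0.36]
  ],
  "jaw": 72
}}

```text
clock: 17.33
ee_pos: [0.5385, 0.2953, 0.1311]
orientation: [0.001, 0.984, -0.178, -0.001]
force: [0.6, -0.1, 0.1]
grip_width: 0.0718
gripper_force: 0.0
```

```bash
cat > tng.py <<'E'
from h import *
def hsv(i):
    h=cv2.cvtColor(i["pixels"],cv2.COLOR_BGR2HSV).astype(int); return h[...,0],h[...,1],h[...,2]
def tongs(zt=.02,zb=.006):
    i=imaging.get_image("wrist"); s,M,y=state(); print("tcp",s["ee_pos"].round(4),round(y,4),"w",round(s["grip_width"],4),"F",s["force"].round(1),s["gripper_force"])
    H,S,V=hsv(i); b=((H>100)&(H<125)&(S>120)&(V>40))
    for t,c in blobs(b,60,20000):
        q=np.argwhere(_:= (cv2.connectedComponents(b.astype(np.uint8))[1]==cv2.connectedComponents(b.astype(np.uint8))[1][int(round(c[1])),int(round(c[0]))]))[:,::-1]
        e=cv2.minAreaRect(q.astype(np.float32)); print("blue",t,c.round(1),onplane(i,[c],zt)[0].round(4),np.round(e[1],1),round(e[2],1))
    rd=((H<8)|(H>172))&(S>110)&(V>60)
    for t,c in blobs(rd,8,600): print("red",t,c.round(1),onplane(i,[c],.012)[0].round(4))
    k=(V<45)&(S<120)
    for t,c in blobs(k,60,6000): print("dark",t,c.round(1),onplane(i,[c],zb)[0].round(4))
    return i
E
python3 - <<'E'
from tng import *
i=tongs(); cv2.imwrite("pics/w9.png",i["pixels"])
H,S,V=hsv(i)
E
```

```text
tcp [0.5387 0.2951 0.1314] -1.9295 w 0.0718 F [ 0.3 -0.2 -0.6] 0.0
blue [568  61  24  43  98] [574.3  79. ] [0.5834 0.0807 0.02  ] [479. 639.] 90.0
blue [287 213  10  42 191] [292.1 233.3] [0.5461 0.3179 0.02  ] [41.4  5.8] 81.1
blue [345 212   8  43 188] [348.1 232.8] [0.5309 0.2758 0.02  ] [ 5.  42.2] 6.3
red [333 257   2  10  12] [333.8 261.5] [0.5089 0.2955 0.012 ]
red [306 258   3  10  12] [307.  263.2] [0.5154 0.3173 0.012 ]
dark [  14  297   97   91 3205] [ 64.4 335.4] [0.5252 0.5664 0.006 ]
```

```bash
python3 -c "
from h import *
print(go([.5385,.2968,.004],np.radians(-109.9)))"
```

```text
(array([-0.0018, -0.0041,  0.3184]), -0.0073)
```

Emit:
{"name": "carry_out", "arguments": {
  "plan": [
    [[-0.002,-0.004,0.09],-0.007],
    [[-0.002,-0.004,0.18],-0.007],
    [[-0.002,-0.004,0.25],-0.007],
    [[-0.002,-0.004,0.295],-0.007],
    [[-0.002,-0.004,0.317],-0.007],
    [[-0.002,-0.004,0.317],-0.007],
    [[-0.002,-0.004,0.317],-0.007]
  ]
}}

```text
clock: 17.97
ee_pos: [0.5393, 0.2977, 0.0059]
orientation: [-0.0, 0.985, -0.173, 0.0]
force: [0.6, -0.2, 0.3]
grip_width: 0.0722
gripper_force: 0.0
```

```bash
python3 - <<'E'
from tng import *
i=tongs(); cv2.imwrite("pics/w10.png",i["pixels"])
E
```

```text
tcp [0.54   0.2982 0.0069] -1.918 w 0.072 F [ 0.5  0.  -0.2] 0.0
blue [263 271  22  76 918] [274.2 306.4] [0.5478 0.3167 0.02  ] [76.  14.5] 81.1
blue [365 271  21  76 962] [374.3 306.4] [0.533  0.2757 0.02  ] [15.1 75.8] 9.5
red [299 348   4  15  43] [300.8 355.3] [0.5152 0.3173 0.012 ]
red [346 348   5  16  49] [348.  355.1] [0.5075 0.2957 0.012 ]
```

Emit:
{"name": "carry_out", "arguments": {
  "plan": [
    [[0,0.002,0.006],0],
    [[0,0.002,0.006],0],
    [[0,0.002,0.006],0],
    [[0,0.002,0.006],0],
    [[0,0.002,0.006],0]
  ],
  "jaw": 36,
  "newtons": 40
}}

```text
clock: 18.43
ee_pos: [0.5403, 0.2985, 0.0059]
orientation: [-0.001, 0.985, -0.172, 0.002]
force: [-1.0, -1.1, 6.8]
grip_width: 0.0362
gripper_force: 9.7
```

```bash
python3 - <<'E'
from tng import *
i=tongs(); cv2.imwrite("pics/w11.png",i["pixels"])
E
```

```text
tcp [0.5403 0.2984 0.0059] -1.9167 w 0.0363 F [ 0.5 -0.4  6. ] 9.680588291957974
blue [278 271  16  77 799] [285.8 307.6] [0.5465 0.3129 0.02  ] [76.3 12.6] 85.4
blue [352 270  14  77 742] [358.5 306.6] [0.5363 0.2829 0.02  ] [11.6 76.2] 3.2
red [298 350   4  15  40] [299.4 357.2] [0.5155 0.319  0.012 ]
red [346 350   3  15  45] [347. 357.] [0.5078 0.2971 0.012 ]
```

Emit:
{"name": "carry_out", "arguments": {
  "plan": [
    [[0,0,0],0],
    [[0,0,0],0],
    [[0,0,0],0],
    [[0,0,0],0]
  ],
  "jaw": 30
}}

```text
clock: 18.82
ee_pos: [0.5408, 0.2988, 0.0064]
orientation: [-0.002, 0.985, -0.172, 0.003]
force: [-0.8, 0.0, 7.1]
grip_width: 0.0303
gripper_force: 13.3
```

```bash
python3 - <<'E'
from tng import *
i=tongs(); cv2.imwrite("pics/w12.png",i["pixels"])
H,S,V=hsv(i)
# prongs: rows ahead of grips; print dark runs on some rows
for rr in (120,150,180,210,240):
    d=V[rr,230:420]; print(rr,[int(x)+230 for x in np.where(d<d.mean()-25)[0]])
# the bar: print V,S along rows near the marks
for rr in range(346,366,4): print(rr,''.join('R' if ((H[rr,c]<8 or H[rr,c]>172) and S[rr,c]>110) else '#' if V[rr,c]<70 else '.' if V[rr,c]>150 else '-' for c in range(280,372)))
E
```

```text
tcp [0.5408 0.2988 0.0064] -1.9163 w 0.0305 F [-0.5 -0.6  7.7] 13.299112915992737
blue [285 271  13  76 714] [291.5 307.5] [0.5459 0.3111 0.02  ] [75.2 10.9] 86.6
blue [348 270  11  76 660] [352.4 306.3] [0.5375 0.2858 0.02  ] [75. 10.] 90.0
red [298 350   4  15  45] [299.1 357.3] [0.5156 0.3197 0.012 ]
red [345 350   4  15  58] [346.5 356.8] [0.5081 0.2978 0.012 ]
120 [284, 285, 286, 287, 288, 289, 290, 291, 292, 293, 294, 295, 342, 343, 344, 345, 346, 347, 348, 349, 350, 351, 352, 353, 354]
150 [285, 286, 287, 288, 289, 290, 291, 292, 293, 294, 295, 296, 342, 343, 344, 345, 346, 347, 348, 349, 350, 351, 352, 353, 354]
180 [286, 287, 288, 289, 290, 291, 292, 293, 294, 295, 296, 297, 298, 342, 343, 344, 345, 346, 347, 348, 349, 350, 351, 352, 353, 354]
210 [288, 289, 290, 291, 292, 293, 294, 295, 296, 297, 298, 299, 300, 342, 343, 344, 345, 346, 347, 348, 349, 350, 351, 352, 353]
240 [289, 290, 291, 292, 293, 294, 295, 296, 297, 298, 299, 300, 301, 302, 303, 342, 343, 344, 345, 352]
346 -####-----............--------------------R---------------------........-------####------#-#
350 -###--.............RR............................................RRRR..........-###------###
354 --#-..............RRR............................................RRRR...........-##-----###-
358 ---...............RRR............................................RRRR............-#-----#-##
362 ---...............RRR............................................RRRR.............-----.-###
```

```bash
python3 - <<'E'
from tng import *
for f in ("w11","w12"):
    p=cv2.imread(f"pics/{f}.png"); i={"pixels":p}; H,S,V=hsv(i)
    print(f)
    for rr in range(336,392,2): print(rr,''.join('R' if ((H[rr,c]<8 or H[rr,c]>172) and S[rr,c]>110) else 'B' if (100<H[rr,c]<125 and S[rr,c]>120) else '#' if V[rr,c]<60 else '.' if V[rr,c]>150 else '-' for c in range(276,376)))
i=imaging.get_image("wrist"); s,M,y=state()
x=np.array([np.cos(y+np.pi/2),np.sin(y+np.pi/2)]); yy=np.array([-x[1],x[0]])
for a,b,rr in ((289.5,348,120),(290.5,348,150),(291.7,348,180),(294,347.5,210)):
    P=onplane(i,[[a,rr],[b,rr]],.0085)[:,:2]-s["ee_pos"][:2]; print(rr,"ahead",(P@x).round(4),"lat",(P@yy).round(4))
E
```

```text
w11
336 --#----.BBBBBBBB....-----------------------------------------------------......BBBBBBB--------------
338 -#------BBBBBBBB....-----------------------------------------------R----.......BBBBBBB-------#------
340 ##------BBBBBBB......--------------------------------------------------........BBBBBBB--------------
342 #-------BBBBBBB......--------------------------------------------------........BBBBBBB--------------
344 -#------BBBBBBB.......-------------------------------------------------.-.......BBBBBB--------------
346 -#-------BBBBBB.......-------------------------------------------------..........BBBB---------------
348 --------------........-------------------------------------------------.........--------------------
350 -----.--................R.............................................RRR..................---------
352 -.....................RRR.............................................RRR..................--#------
354 -.....................RRR.............................................RRR...................--------
356 ......................RRR.................
[... 4279 characters left out ...]
-------------.......-------------------------------........-----------------------------
384 -------------------------.......------------------------------........--------------------------#---
386 -------------------------........-----------------------------........------------------------------
388 --------------------------.......------------------------------.......------------------------------
390 #----#--##-----------------......------------------------------..---------------------------------#-
120 ahead [0.0792 0.0792] lat [ 0.0133 -0.0106]
150 ahead [0.0672 0.0673] lat [ 0.0131 -0.0108]
180 ahead [0.0548 0.0548] lat [ 0.0129 -0.0111]
210 ahead [0.0418 0.0418] lat [ 0.0122 -0.0111]
```

The tongs are squeezed to about the mark: grip width 30.5 mm, 13.3 N, prongs about 24 mm apart. Now I'll lift them gently and swing to a staging pose short of the carrier, heading about -40°.

Emit:
{"name": "carry_out", "arguments": {
  "plan": [
    [[0,0,-0.01],0],
    [[0,0,-0.03],0],
    [[0,0,-0.06],0],
    [[0,0,-0.1],0],
    [[0,0,-0.14],0],
    [[0,0,-0.18],0],
    [[0,0.03,-0.21],0.03],
    [[0,0.08,-0.23],0.06],
    [[0,0.14,-0.23],0.1],
    [[0,0.2,-0.23],0.14],
    [[0,0.27,-0.23],0.18],
    [[-0.01,0.34,-0.23],0.22],
    [[-0.01,0.4,-0.23],0.224],
    [[-0.01,0.45,-0.23],0.224],
    [[-0.015,0.49,-0.23],0.224],
    [[-0.017,0.515,-0.23],0.224],
    [[-0.017,0.527,-0.23],0.224],
    [[-0.017,0.527,-0.23],0.224],
    [[-0.017,0.527,-0.23],0.224],
    [[-0.017,0.527,-0.23],0.224]
  ]
}}

```text
clock: 20.58
ee_pos: [0.4607, 0.1023, 0.0952]
orientation: [-0.0, 0.94, -0.342, 0.0]
force: [-0.2, -0.2, -0.2]
grip_width: 0.0304
gripper_force: 12.0
```

```bash
cat >> tng.py <<'E'
def prongs(i,zax,rows=(60,90,120,150,180,210)):
    "dark prong centres on image rows -> tool frame (ahead, left), at height zax"
    s,M,y=state(); x=np.array([np.cos(y+np.pi/2),np.sin(y+np.pi/2)]); yy=np.array([-x[1],x[0]])
    H,S,V=hsv(i)
    for rr in rows:
        n,_,st,c=cv2.connectedComponentsWithStats((V[rr:rr+1,230:420]<55).astype(np.uint8))
        q=[(c[k][0]+230,int(st[k][2])) for k in range(1,n) if st[k][2]>=6]
        if q:
            P=onplane(i,[[a,rr] for a,_ in q],zax)[:,:2]-s["ee_pos"][:2]; print(rr,[w for _,w in q],"ahead",(P@x).round(4),"left",(P@yy).round(4))
def disc(i):
    H,S,V=hsv(i); m=((S<70)&(V>110))|((H>95)&(H<125)&(S>100)&(V>60))
    cs,_=cv2.findContours(m.astype(np.uint8),0,1)
    c=max(cs,key=cv2.contourArea); print("disc",cv2.boundingRect(c),cv2.contourArea(c)); return c
E
python3 - <<'E'
from tng import *
i=tongs(zt=.115,zb=.1); cv2.imwrite("pics/w13.png",i["pixels"])
prongs(i,.098)
disc(i); print(go([.463,.103,.0344],np.radians(-130)))
E
```

```text
tcp [0.4607 0.1023 0.0951] -2.2681 w 0.0301 F [ 0.2  0.4 -0.6] 11.967729181051254
blue [352   0  23  35 146] [366.5  18.2] [0.5362 0.0197 0.115 ] [ 8.5 40.5] 31.2
blue [235  46  57  57 288] [270.7  84.8] [0.5411 0.0583 0.115 ] [479. 639.] 90.0
blue [247  55  29  31 236] [261.5  69.9] [0.5468 0.0575 0.115 ] [479. 639.] 90.0
blue [326  83  56  56 322] [343.1  99.8] [0.5211 0.0421 0.115 ] [479. 639.] 90.0
blue [355 102  16  30 178] [363.7 121.3] [0.5108 0.041  0.115 ] [13.1 29.8] 17.7
blue [285 270  14  77 732] [291.6 307.1] [0.4721 0.1092 0.115 ] [76.2 11.3] 87.2
blue [347 270  12  76 671] [352.3 306.2] [0.4562 0.0895 0.115 ] [10.5 75.1] 2.0
red [298 350   4  15  45] [299.1 357. ] [0.3987 0.1783 0.012 ]
red [345 350   4  14  49] [346.3 356. ] [0.3751 0.1485 0.012 ]
dark [288 178  12  66 483] [294.  213.5] [0.4997 0.0853 0.1   ]
dark [343 183  11  60 465] [347.9 214.4] [0.4846 0.0678 0.1   ]
210 [11, 11] ahead [0.042 0.042] left [ 0.0122 -0.0112]
disc (224, 0, 193, 162) 20459.5
(array([ 0.0034, -0.005 ,  0.1517]), 0.0005)
```

```bash
cat >> tng.py <<'E'
from scipy.optimize import least_squares
def centre(i,zoff=0):
    c=disc(i).reshape(-1,2); h,w=i["pixels"].shape[:2]
    c=c[(c[:,0]>3)&(c[:,0]<w-4)&(c[:,1]>3)]
    P=onplane(i,c,.006+zoff)[:,:2]
    f=least_squares(lambda q:np.hypot(*(P-q).T)-.062,P.mean(0),loss="soft_l1",f_scale=.001)
    d=np.abs(np.hypot(*(P-f.x).T)-.062); print("centre",f.x.round(4),"inliers",(d<.001).sum(),len(d))
    s,M,y=state(); x=np.array([np.cos(y+np.pi/2),np.sin(y+np.pi/2)]); yy=np.array([-x[1],x[0]])
    v=f.x-s["ee_pos"][:2]; print("ahead",(v@x).round(4),"left",(v@yy).round(4)); return f.x
E
python3 - <<'E'
from tng import *
i=imaging.get_image("wrist"); centre(i)
s=state()[0]["ee_pos"]; k=np.array([.5532,.0269,.06]); p=proj(i,k)[0]; print("knob px",p)
H,S,V=hsv(i); d=(V<60).astype(np.uint8); u,v=p.astype(int)
for rr in range(max(0,v-30),v+31,10):
    n,_,st,c=cv2.connectedComponentsWithStats(d[rr:rr+1,230:430]); print(rr,[(st[q][0]+230,st[q][0]+st[q][2]+229) for q in range(1,n) if st[q][2]>5])
E
```

```text
disc (224, 0, 193, 161) 20463.0
centre [0.5543 0.0263] inliers 281 840
ahead 0.1207 left 0.0019
knob px [318.98775235  38.48348754]
8 []
18 []
28 []
38 []
48 []
58 []
68 []
```

```bash
python3 - <<'E'
from tng import *
i=imaging.get_image("wrist"); H,S,V=hsv(i)
print(V[38,255:385:4],S[38,255:385:8])
m=((V<100)&(S<70)).astype(np.uint8); m=cv2.morphologyEx(m,cv2.MORPH_OPEN,np.ones((15,15),np.uint8))
s,M,y=state(); x=np.array([np.cos(y+np.pi/2),np.sin(y+np.pi/2)]); yy=np.array([-x[1],x[0]])
cs,_=cv2.findContours(m,0,1)
for c in cs:
    b=cv2.boundingRect(c)
    if b[1]<150:
        e=cv2.fitEllipse(c); P=onplane(i,[e[0]],.06)[0]; v=P[:2]-s["ee_pos"][:2]; print(b,e,P.round(4),"ahead",v@x,"left",v@yy)
E
```

```text
[230 227 223 237 237 237 236 237 233  78  77  81  79  78  78  81  73  76
  78  74  73  77  72  76 136 237 237 237 237 237 238 239 238] [ 3  3  3  3  1  7 16 16 21 20 10 11  6  2  2  3  4]
(289, 6, 62, 70) ((319.4571228027344, 40.34368896484375), (61.83549880981445, 70.66302490234375), 179.58631896972656) [0.5523 0.0273 0.06  ] ahead 0.11852356891377984 left 0.001427853516389098
```

Emit:
{"name": "carry_out", "arguments": {
  "plan": [
    [[0,0,0.03],0],
    [[0,0,0.07],0],
    [[0,0,0.11],0],
    [[0,0,0.14],0],
    [[0,0,0.152],0],
    [[0,0,0.152],0],
    [[0,0,0.152],0],
    [[0,0,0.152],0]
  ],
  "jaw": 29.7
}}

```text
clock: 21.4
ee_pos: [0.4611, 0.1019, 0.035]
orientation: [-0.0, 0.94, -0.342, 0.001]
force: [-0.1, -0.3, -0.6]
grip_width: 0.0295
gripper_force: 12.2
```

```bash
python3 - <<'E'
from tng import *
i=imaging.get_image("wrist"); H,S,V=hsv(i)
s,M,y=state(); print(s["ee_pos"],y,s["grip_width"],s["gripper_force"],s["force"]); x=np.array([np.cos(y+np.pi/2),np.sin(y+np.pi/2)]); yy=np.array([-x[1],x[0]])
m=((V<100)&(S<70)).astype(np.uint8); m=cv2.morphologyEx(m,cv2.MORPH_OPEN,np.ones((17,17),np.uint8))
cs,_=cv2.findContours(m,0,1)
for c in cs:
    b=cv2.boundingRect(c)
    if b[1]<150: print(b,onplane(i,[[b[0]+b[2]/2-.5,30],[b[0]-.5,30]],.06).round(4),((onplane(i,[[b[0]+b[2]/2-.5,10]],.06)[0,:2]-s["ee_pos"][:2])@yy).round(4))
print(''.join('#' if v<60 else '-' if v<110 else '.' for v in V[130,260:380]))
prongs(i,.034,(90,110,130,150,180,210))
j=imaging.get_image("scene"); cv2.imwrite("pics/s14.png",j["pixels"])
E
```

```text
[0.46119664 0.10181777 0.03512564] -2.2687035005002376 0.030297250555748906 12.185457944869995 [-0.37073768  0.10269001 -0.5223151 ]
(274, 0, 90, 47) [[0.5429 0.0349 0.06  ]
 [0.5522 0.046  0.06  ]] 0.0012
..........................-----------.............................................------------..........................
210 [11, 10] ahead [0.041  0.0411] left [ 0.0125 -0.0113]
```

Emit:
{"name": "carry_out", "arguments": {
  "plan": [
    [[0.015,0,0],0],
    [[0.03,0,0],0],
    [[0.05,0,0],0],
    [[0.07,0,0],0],
    [[0.09,0,0],0],
    [[0.11,0,0],0],
    [[0.13,0,0],0],
    [[0.145,0,0],0],
    [[0.151,0,0],0],
    [[0.151,0,0],0],
    [[0.151,0,0],0],
    [[0.151,0,0],0]
  ]
}}

```text
clock: 22.5
ee_pos: [0.5061, 0.0631, 0.0339]
orientation: [0.0, 0.94, -0.342, -0.0]
force: [-0.6, 0.9, -0.9]
grip_width: 0.0303
gripper_force: 12.2
```

```bash
python3 - <<'E'
from tng import *
i=imaging.get_image("wrist"); H,S,V=hsv(i); cv2.imwrite("pics/w15.png",i["pixels"])
s,M,y=state(); print(s["ee_pos"],y,s["grip_width"],s["gripper_force"],s["force"]); x=np.array([np.cos(y+np.pi/2),np.sin(y+np.pi/2)]); yy=np.array([-x[1],x[0]])
c=centre(i)
m=((V<100)&(S<70)).astype(np.uint8); m[260:]=0; m=cv2.morphologyEx(m,cv2.MORPH_OPEN,np.ones((17,17),np.uint8))
cs,_=cv2.findContours(m,0,1)
for q in cs:
    e=cv2.fitEllipse(q); P=onplane(i,[e[0]],.06)[0]; v=P[:2]-s["ee_pos"][:2]; print(cv2.boundingRect(q),np.round(e[1],1),P.round(4),"ahead",v@x,"left",v@yy)
E
```

```text
[0.50610488 0.06315517 0.03395613] -2.2686157998220504 0.0298920420348606 12.175620049238205 [0.41574257 0.02701107 0.10648141]
disc (196, 31, 244, 316) 48249.0
centre [0.5518 0.0278] inliers 497 974
ahead 0.0578 left 0.0023
(273, 132, 86, 86) [88.5 90.3] [0.5531 0.0263 0.06  ] ahead 0.059705183238556406 left 0.0019971079783352302
(157, 0, 77, 73) [ 40.5 101. ] [0.612  0.0265 0.06  ] ahead 0.10470798978469523 left 0.03995049268325515
```

Emit:
{"name": "carry_out", "arguments": {
  "plan": [
    [[0,-0.0015,0],0],
    [[0,-0.0015,-0.005],0],
    [[0,-0.0015,-0.012],0],
    [[0,-0.0015,-0.02],0],
    [[0,-0.0015,-0.026],0],
    [[0,-0.0015,-0.03],0],
    [[0,-0.0015,-0.034],0],
    [[0,-0.0015,-0.038],0],
    [[0,-0.0015,-0.042],0],
    [[0,-0.0015,-0.042],0],
    [[0,-0.0015,-0.042],0]
  ],
  "jaw": 29.2
}}

```text
clock: 23.47
ee_pos: [0.5068, 0.0634, 0.0509]
orientation: [0.0, 0.94, -0.342, -0.0]
force: [-0.8, 0.5, -1.6]
grip_width: 0.0294
gripper_force: 12.6
```

```bash
cat > chk.py <<'E'
from tng import *
def chk(nm,z0=0):
    i=imaging.get_image("wrist"); cv2.imwrite(f"pics/{nm}.png",i["pixels"]); H,S,V=hsv(i)
    s,M,y=state(); print("tcp",s["ee_pos"].round(4),y.round(4),"w",s["grip_width"],s["gripper_force"],"F",s["force"].round(2),"T",s["torque"].round(3),"qv",np.abs(s["qvel"]).max().round(3))
    b=((H>100)&(H<125)&(S>120)&(V>40))
    for t,c in blobs(b,400,20000): print("blue",t,c.round(1))
    rd=((H<8)|(H>172))&(S>110)&(V>60)
    for t,c in blobs(rd,8,600): print("red",t[:5],c.round(1))
    m=((V<100)&(S<70)).astype(np.uint8); m[260:]=0; m=cv2.morphologyEx(m,cv2.MORPH_OPEN,np.ones((17,17),np.uint8))
    for q in cv2.findContours(m,0,1)[0]: print("knob",cv2.boundingRect(q))
    j=imaging.get_image("scene"); cv2.imwrite(f"pics/{nm}s.png",j["pixels"])
    return i,j
E
python3 -c "
from chk import *
chk('w16')"
```

```text
tcp [0.5068 0.0634 0.0508] -2.2689 w 0.029343629075409126 12.616894841194153 F [ 0.98 -0.56 -1.65] T [-0.006  0.07  -0.032] qv 0.002
blue [347 270  10  76 639] [351.4 306.9]
blue [287 272  12  75 669] [292.3 308.4]
red [297 350   5  16  46] [299.  357.5]
red [345 350   4  15  55] [346.4 356.7]
knob (280, 134, 78, 78)
knob (164, 0, 79, 80)
```

The tongs read 12.6 N at the mark, the load is on the prongs and the tongs haven't pitched in the fingers. Now I'll raise the carrier gently.

Emit:
{"name": "carry_out", "arguments": {
  "plan": [
    [[0,0,-0.004],0],
    [[0,0,-0.01],0],
    [[0,0,-0.02],0],
    [[0,0,-0.032],0],
    [[0,0,-0.045],0],
    [[0,0,-0.06],0],
    [[0,0,-0.075],0],
    [[0,0,-0.09],0],
    [[0,0,-0.105],0],
    [[0,0,-0.12],0],
    [[0,0,-0.135],0],
    [[0,0,-0.15],0],
    [[0,0,-0.162],0],
    [[0,0,-0.17],0],
    [[0,0,-0.176],0],
    [[0,0,-0.18],0],
    [[0,0,-0.18],0],
    [[0,0,-0.18],0],
    [[0,0,-0.18],0],
    [[0,0,-0.18],0]
  ]
}}

```text
clock: 25.23
ee_pos: [0.5067, 0.0634, 0.1225]
orientation: [0.0, 0.94, -0.342, -0.0]
force: [0.5, 0.8, -2.0]
grip_width: 0.0292
gripper_force: 12.6
```

```bash
python3 - <<'E'
from chk import *
i,j=chk('w17')
H,S,V=hsv(i)
z=state()[0]["ee_pos"][2]-.0459; print("lift est",z); centre(i,z)
# scene: roll tops and disc of the lifted carrier
H,S,V=hsv(j); c=proj(j,[.553,.027,z+.02])[0].astype(int); m=np.zeros(V.shape,bool); m[c[1]-50:c[1]+50,c[0]-60:c[0]+60]=1
bl=(H>100)&(H<125)&(S>100)&(V>60)&m
for t,q in blobs(bl,15,2000): print("sceneblue",t,onplane(j,[q],z+.006)[0].round(4))
br=(H>8)&(H<28)&(S>110)&(V>110)&m
for t,q in blobs(br,4,200): print("brass",t,onplane(j,[q],z+.0175)[0].round(4))
d=(((S<70)&(V>110))|bl)&m; cs=max(cv2.findContours(d.astype(np.uint8),0,1)[0],key=cv2.contourArea); e=cv2.fitEllipse(cv2.convexHull(cs)); print("scene disc",e,onplane(j,[e[0]],z+.006).round(4))
E
```

```text
tcp [0.5067 0.0634 0.1226] -2.2689 w 0.029860806731893844 12.618437558412552 F [-0.46 -0.69 -1.85] T [-0.025  0.035 -0.   ] qv 0.003
blue [287 271  12  76 678] [292.3 308. ]
blue [347 270  10  76 637] [351.4 306.8]
red [298 350   4  15  45] [299.1 357.3]
red [345 350   4  15  52] [346.3 356.6]
knob (280, 134, 78, 78)
knob (214, 38, 31, 34)
lift est 0.07674773472122734
disc (207, 41, 227, 306) 42025.0
centre [0.5504 0.0282] inliers 362 972
ahead 0.0561 left 0.0011
sceneblue [321 162   5  11  38] [0.4684 0.1307 0.0827]
sceneblue [300 195  19   7  30] [0.5224 0.0181 0.0827]
sceneblue [310 212  19   9  34] [ 0.5733 -0.0219  0.0827]
brass [299 146   3   2   6] [0.3804 0.1568 0.0942]
brass [313 146   3   2   4] [0.4057 0.1773 0.0942]
brass [340 146  11   9  32] [0.4698 0.2129 0.0942]
brass [315 149   9  10  45] [0.4375 0.158  0.0942]
brass [332 154   7   3  12] [0.469  0.1755 0.0942]
brass [310 156   4   4   8] [0.4346 0.1322 0.0942]
brass [343 157   3   4   5] [0.4961 0.1751 0.0942]
brass [332 158   7   6  14] [0.4848 0.1545 0.0942]
brass [288 163  23  19 182] [0.4533 0.0683 0.0942]
brass [311 164   8   9  43] [0.465  0.1054 0.0942]
brass [335 164   3   3   4] [0.4982 0.142  0.0942]
brass [314 171   7   6  20] [0.4859 0.0896 0.0942]
brass [270 181  27  17 171] [ 0.4674 -0.0009  0.0942]
brass [309 182   5   4   9] [0.5    0.0513 0.0942]
brass [339 195   4   2   5] [0.5756 0.0521 0.0942]
brass [264 199   6   8  24] [ 0.4715 -0.0579  0.0942]
brass [318 210   4   2   6] [ 0.5729 -0.013   0.0942]
brass [272 239  30   7 110] [ 0.5882 -0.1237  0.0942]
scene disc ((322.5623779296875, 204.34593200683594), (40.23382568359375, 61.92049026489258), 92.99811553955078) [[0.5552 0.0193 0.0827]]
```

```bash
python3 - <<'E'
from chk import *
i=imaging.get_image("wrist"); j=imaging.get_image("scene"); z=.0767
t=np.linspace(0,2*np.pi,36,endpoint=False)
for n,p in (("A",(.5735,.0592)),("B",(.5704,-.0071)),("C",(.515,.0287))):
    p=np.array(p)
    for k,im in (("w",i),("s",j)):
        H,S,V=hsv(im)
        def col(r,h):
            q=proj(im,np.c_[p[0]+r*np.cos(t),p[1]+r*np.sin(t),np.full(36,z+h)]).round().astype(int)
            ok=(q[:,0]>=0)&(q[:,0]<640)&(q[:,1]>=0)&(q[:,1]<480); q=q[ok]; h_,s_,v_=H[q[:,1],q[:,0]],S[q[:,1],q[:,0]],V[q[:,1],q[:,0]]
            return "white %.2f blue %.2f brass %.2f"%(((s_<70)&(v_>110)).mean(),((h_>95)&(h_<125)&(s_>100)).mean(),((h_>8)&(h_<28)&(s_>90)&(v_>90)).mean())
        print(n,k,"ring:",col(.0138,.02),"| tip:",col(.002,.0175),"| rim:",col(.0185,.006))
s=r.observe(); print(s["clock"],s["gripper_force"],s["ee_pos"])
E
```

```text
A w ring: white 1.00 blue 0.00 brass 0.00 | tip: white 0.00 blue 0.00 brass 1.00 | rim: white 0.53 blue 0.22 brass 0.00
A s ring: white 0.69 blue 0.00 brass 0.25 | tip: white 0.67 blue 0.00 brass 0.00 | rim: white 0.81 blue 0.08 brass 0.00
B w ring: white 0.94 blue 0.00 brass 0.00 | tip: white 0.00 blue 0.00 brass 1.00 | rim: white 0.42 blue 0.39 brass 0.00
B s ring: white 1.00 blue 0.00 brass 0.00 | tip: white 0.67 blue 0.00 brass 0.33 | rim: white 0.56 blue 0.33 brass 0.00
C w ring: white 0.89 blue 0.00 brass 0.00 | tip: white 0.00 blue 0.00 brass 1.00 | rim: white 0.47 blue 0.31 brass 0.00
C s ring: white 0.92 blue 0.00 brass 0.00 | tip: white 0.58 blue 0.00 brass 0.25 | rim: white 0.61 blue 0.19 brass 0.00
25.4333 12.618966847658157 [0.50685896 0.06335472 0.12277249]
```

```bash
python3 -c "
from bench import ticket
print(ticket.job_done())"
```

```text
the job is handed in; nothing more can be done
None
```

I handed the job in at about 25 s with the arm still holding: the carrier has a roll on each of its three pegs and hangs level from the tongs about 7.5 cm above the bench, with the tongs steady at 12.6 N grip (their value at the mark).

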